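Press the wiper holder home behind the saddle lip

ROBOT

A 6-joint arm with a two-finger parallel gripper is mounted at the origin on the work surface. World frame = base frame: x ahead of the robot, y to its left, z up, the work surface at z = 0. Lengths are in m, angles in rad, forces in N, time in s.
With the tool pointing down it reaches from about 0.275 to 0.725 m from the base axis. Payload 5.6 kg.
Tool frame: the origin (TCP) lies at the very end of the fingers, on their centre line; the grasp point (between the pads) lies tcp_to_grasp behind it (tcp_to_grasp is the distance from the TCP to the grasp point, in m); z points along the fingers, y is the direction in which the jaws open and shut (so a half turn about z gives the same grasp; the last joint's range is limited). The gripper opens to 85 mm and grips with 20 to 120 N. Pads are 22 mm wide; open, the fingers measure 114 mm over their backs; the gripper's body (76 mm by 85 mm) begins 54 mm behind the grasp point. The pads swing forward as they close: fully open they stand 13 mm farther back than shut.
Start: joints at [-1.053, 0.255, 0.108, 0, -1.424, -0.285], TCP at [0.127, -0.535, 0.231] pointing down, gripper open.
Joint ranges: [-2.95, 2.95], [-1.21, 1.97], [-1.09, 1.5], [-2.87, 1.71], [-2.94, -0.07], [-3.05, 3.05]. Speed limits (rad/s): [2.57, 2.57, 3.14, 3.14, 3.14, 3.14].

INTERFACE

Orientations are given as a unit quaternion [w, x, y, z].
In Python, from cell import movep, move_l, movej, command_gripper, wait, ik, grab_frame, camera_params, Unreachable, close_job, look_for, cut_out, spot_point, current_time, current_joint_positions, current_joint_vel, current_tau, current_ee_pos, current_eef_rot, current_wrist_force, current_wrist_torque, current_opening, tcp_to_grasp gives the robot as it stands. Calls block until the motion is done:
- movep(position, orientation): joint-space move of the TCP to a pose.
- move_l(position, rotation=None, feed=0.15, max_force=None): straight line of the TCP; rotation=None keeps the orientation; feed is the mean speed in m/s. With max_force (N) it stops when the force on the tool has changed by that much, and returns True; else False.
- movej(angles): joint-space move.
- command_gripper(opening, newtons=None): opening from 0.0 (shut) to 1.0 (fully open); newtons is the grip in N (None keeps the last); returns when the fingers have stopped.
- wait(seconds).
- ik(position, orientation): joint angles nearest the present ones, or None.
- grab_frame(name): name is "side" or "top" or "wrist"; returns the picture (480x640x3 uint8, blue, green, red); there is no depth.
- camera_params(name): a dict with "intrinsics" (3x3 intrinsics, pixels), "xyz" and "rotation" of the camera in the world; the wrist camera has in their place "tool_from_camera" (4x4, takes a point from camera to tool coordinates, whose origin is the TCP and whose axes are the flange's). Camera axes: x right, y up, looking along -z (the intrinsics and any distortion apply to the point x, -y, -z); pixel columns grow to the right and rows downward; lengths in m; the calibration is good to about 2 mm. A picture is of the moment at which its call begins: read the wrist's pose just before it. camera_params takes no time and is no camera call.
A pose or a line that the arm cannot do raises Unreachable and nothing moves.
- close_job(): hands the job in, once; it reports no verdict.
Trained networks look in the newest picture that a camera, given by its name, has taken for a name from the list of things; names that differ only in an ending like _2 or _b are one class to them, and where a whole thing is asked for, a point or a joint stands for the part that bears it (a point fixed in the world has none). Each returns a list of dicts, best first, with "p" (0 to 1); they miss things now and then, are a little off and sometimes report something else, mostly with a low value. They report only what shows in the picture. A call takes as long as a camera call.
- look_for(camera, target): "uv" ([column, row] in pixels, amid what is visible of it).
- cut_out(camera, target): "pixels" (480x640 bool, what is visible of it) and "uv" ([column, row] in pixels, amid what is visible of it).
- spot_point(camera, target): "uv" ([column, row] in pixels: a listed point, or the origin of a listed thing).
Readings, each from a call of its own:
- current_time(): time.
- current_joint_positions(): joint angles.
- current_joint_vel(): joint speeds.
- current_tau(): joint torques, N m.
- current_ee_pos(): TCP position.
- current_eef_rot(): TCP orientation.
- current_wrist_force(): force on the tool from outside, world axes, zero at the start.
- current_wrist_torque(): the same for the moment, N m.
- current_opening(): opening from 0.0 (shut) to 1.0 (fully open).
Only numpy, scipy, OpenCV 4.12 (cv2) and the standard library are available. Lean on these libraries where they do the work, as an engineer would, in place of code of your own. Each camera call takes 0.05 s, during which the arm holds its last target. There are 200 camera calls.

TASK

Stand the steel wiper holder upright on the narrow ledge of the saddle block, tongue towards the lip, and let go so that it rests there on its own. Then push it in by feel, without ramming it, so that the tongue slides under the lip against the spring stop until the rib is firmly against the lip, and finish while still holding it pressed home there, or the spring pushes it out. Leave the chuck key, oil bottle, bar and collet where they are.

Things in the scene. Friction and masses are not known exactly. Their poses are not given: they have to be found in the camera images.
- holder_center (a point): Loose wiper holder, bare steel L-section, 0.34 kg, upright; point at the centre of its 32 x 60 x 48 mm (x, y, z) outline, 24 mm above its underside. Base plate 8 mm thick. Rib, 12 mm thick, 60 wide, 48 high, at x = -16 to -4 mm of this point; the base's other 20 mm (x = -4 to +16) is the tongue, pointing +x. z up. Grip the rib across its 12 or 60 mm.
- saddle_block: Fixed grey cast block with oiled, slippery steel ledge and lip, 130 mm wide (y), 178 over its feet. Origin on the bench below the middle of the lip's front face; x into the block (push direction), y along the lip, z up. The level ledge, top 60 mm above the bench, reaches 36 mm out in front of the lip (x = -36 to 0) and runs on under it as a pocket 68 mm wide (y), ending at a wall at x = 40.
- lip (a point): Middle of the lower front edge of the lip, 71 mm above the bench, 11 mm above the ledge; axes as the block. The lip is a steel bar along y, 14 mm deep (x = 0 to 14), 8 mm thick, top 79 mm above the bench. Behind it is a sprung brass stop bar, free face 12 mm behind this point, pushing to -x with about 6 N at first touch and 10 N after 8 mm (home); it pushes the holder out if let go.
- home (a point): Where the holder's centre point is when it is home (4 mm beyond the lip's front face, 84 mm above the bench, up to 4 mm of side play either way): tongue under the lip, rib's tongue-side face against the lip's front face. Axes as the block.
- chuck_key: T-handled steel chuck key lying on the bench, 95 mm long along x and 90 mm across the handle, about 20 mm high; bystander. Origin under its middle.
- oil_bottle: grey plastic bottle, 52 mm diameter, 120 mm tall, standing; bystander. Origin at the centre of its underside.
- packing_bar: flat dark steel bar 90 x 20 x 10 mm (x, y, z) lying on the bench; bystander. Origin at the centre of its underside.
- collet: small round steel collet, 36 mm diameter at the top, 24 mm at the foot, 42 mm high, standing; bystander. Origin at the centre of its underside.

How it is judged:
By the outcome, as a careful person would: the job done as asked, in the order asked, and still so for the second after the job is handed in, while the arm keeps its last pose, push and grip.
It also fails if it takes over 64 s, if anything falls off the work surface, if the arm or the gripper's body presses on something with over 40 N, if the wrist force passes 120 N, or if a joint passes its speed limit or range.

## Working session

There is one attempt and no reset: what is moved stays moved. The work goes in short steps, each a Python script; the robot and the scene stay as the last script left them, time stands still between calls to the robot, and variables do not carry over. Pictures are saved under pics/ and viewed, about 8 in all and at most 12, crops included, and the job is handed in when it is done.

```bash
ls; mkdir -p pics; cat > h.py <<'E'
import numpy as np, cv2
from cell import *
from scipy.spatial.transform import Rotation as R
def mat(q): return R.from_quat([q[1],q[2],q[3],q[0]]).as_matrix()
def quat(m):
    q=R.from_matrix(m).as_quat(); return [q[3],q[0],q[1],q[2]]
def cam(name):
    p=camera_params(name); K=np.array(p["intrinsics"])
    if "xyz" in p:
        Rm=np.array(p["rotation"]); Rm=mat(Rm) if Rm.size==4 else Rm
        return K,np.array(p["xyz"]),Rm,p
    T=np.array(p["tool_from_camera"]); Rt=mat(current_eef_rot())
    return K,np.array(current_ee_pos())+Rt@T[:3,3],Rt@T[:3,:3],p
def ray(c,uv):
    K,o,Rm,p=c; d=np.array(p.get("distortion",np.zeros(5)),float) if p.get("distortion") is not None else np.zeros(5)
    n=cv2.undistortPoints(np.array([[uv]],float),K,d)[0,0]
    v=Rm@np.array([n[0],-n[1],-1]); return o,v/np.linalg.norm(v)
def onz(c,uv,z):
    o,v=ray(c,uv); return o+v*(z-o[2])/v[2]
def proj(c,P):
    K,o,Rm,p=c; q=Rm.T@(np.array(P)-o); d=p.get("distortion"); d=np.zeros(5) if d is None else np.array(d,float)
    return cv2.projectPoints(np.array([[q[0],-q[1],-q[2]]]),np.zeros(3),np.zeros(3),K,d)[0][0,0]
def tri(rs):
    A=sum(np.eye(3)-np.outer(v,v) for o,v in rs); b=sum((np.eye(3)-np.outer(v,v))@o for o,v in rs)
    return np.linalg.solve(A,b)
E
cat > a.py <<'E'
from h import *
np.set_printoptions(precision=4,suppress=True)
print(current_ee_pos(),current_eef_rot(),tcp_to_grasp,current_opening(),current_time())
ims={}
for n in ["side","top","wrist"]:
    ims[n]=grab_frame(n); cv2.imwrite(f"pics/{n}0.png",ims[n]); print(n,{k:np.array(v).round(4).tolist() for k,v in camera_params(n).items()})
for t in ["holder_center","lip","home","saddle_block","chuck_key","oil_bottle","packing_bar","collet"]:
    rs=[]
    for n in ["side","top"]:
        r=spot_point(n,t)
        if r: rs.append(ray(cam(n),r[0]["uv"])); print(t,n,np.round(r[0]["uv"],1),round(r[0]["p"],2))
    if len(rs)==2: print("   ",tri(rs))
cv2.imwrite("pics/both.png",cv2.resize(np.vstack([ims["top"],ims["side"]]),None,fx=.6,fy=.6))
print(current_time())
E
python3 a.py
```

```text
pics
[ 0.1268 -0.5347  0.2304] [-0.0001 -0.1161  0.9932  0.0009] 0.0187 0.9988232073336036 0.0
side {'intrinsics': [[436.7184, 0.0, 325.1268], [0.0, 436.7184, 245.7919], [0.0, 0.0, 1.0]], 'xyz': [0.4323, -0.5544, 0.775], 'rotation': [0.9363, 0.3291, -0.0408, -0.1159]}
top {'intrinsics': [[474.8707, 0.0, 315.6744], [0.0, 474.8707, 234.2847], [0.0, 0.0, 1.0]], 'xyz': [0.383, 0.0139, 1.071], 'rotation': [-0.6957, -0.0669, 0.0582, 0.7129]}
wrist {'intrinsics': [[420.5167, 0.0, 320.296], [0.0, 420.5167, 240.9329], [0.0, 0.0, 1.0]], 'tool_from_camera': [[-0.0012, 0.9502, 0.3116, 0.0787], [1.0, 0.0009, 0.0012, 0.0003], [0.0009, 0.3116, -0.9502, -0.1439], [0.0, 0.0, 0.0, 1.0]]}
holder_center side [325.6 339.1] 0.82
holder_center top [411.8 249.3] 0.74
    [ 0.5283 -0.1881  0.0233]
lip top [265.8 238.8] 0.56
home side [304.5 196.6] 0.59
home top [264.8 236.1] 0.79
    [0.5581 0.1318 0.0831]
saddle_block side [307.2 222.6] 0.77
saddle_block top [269.7 242.8] 0.88
    [ 0.5596  0.1311 -0.0043]
chuck_key side [264.8 153.7] 0.81
chuck_key top [147.7 270.1] 0.84
    [ 0.5031  0.4112 -0.0072]
oil_bottle side [306.5 469.3] 0.97
oil_bottle top [504.1 287.6] 0.6
    [ 0.4426 -0.3926  0.0012]
packing_bar side [260. 276.] 0.62
packing_bar top [329.9 296. ] 0.56
    [ 0.4305 -0.0037  0.0081]
collet side [386.4 259.4] 0.69
collet top [329.6 178.8] 0.66
    [ 0.7115 -0.0111 -0.0163]
0.95
```

```bash
python3 - <<'E'
import cv2,numpy as np
t=cv2.imread("pics/top0.png");s=cv2.imread("pics/side0.png")
cv2.imwrite("pics/v1.png",np.vstack([cv2.resize(t[170:320,190:480],(580,300),interpolation=2),cv2.resize(s[150:400,200:440],(576,600))[:, :].copy() if 0 else cv2.resize(s[150:385,190:480],(580,300*235//235+0),interpolation=2)]))
E
```

```text
(no output)
```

View pics/both.png

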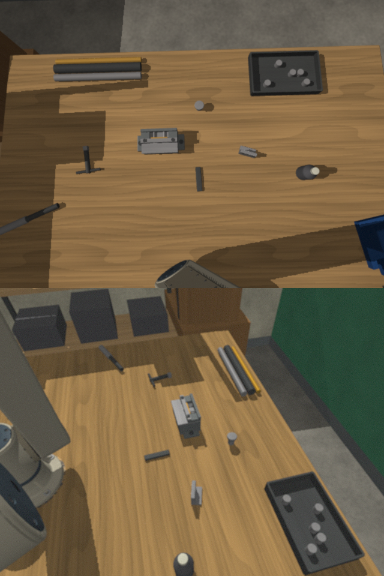

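View pics/v1.png

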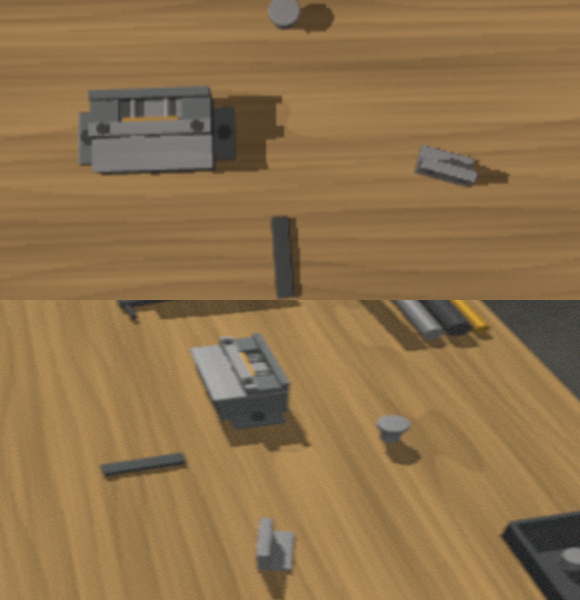

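The top view (image up is +x) shows the block's ledge facing the robot at about (265,240). The holder stands upright at about (412,249), slightly yawed, with the rib towards the robot and the tongue towards +x. Next I'll look with the wrist camera over both, from two positions each.

```bash
cat > b.py <<'E'
from h import *
import pickle
np.set_printoptions(precision=4,suppress=True)
q=[0,0,1,0]; out={}
def look(tag,p,ts):
    movep(p,q); c=cam("wrist"); im=grab_frame("wrist"); cv2.imwrite(f"pics/{tag}.png",im); d={"cam":c}
    for t in ts:
        r=spot_point("wrist",t); 
        if r: d[t]=r[0]["uv"]; print(tag,t,np.round(r[0]["uv"],1),round(r[0]["p"],2))
    for t in ts[:1]+ (["saddle_block"] if "lip" in ts else []):
        r=cut_out("wrist",t)
        if r: d["m_"+t]=r[0]["pixels"]
    out[tag]=d; print(current_ee_pos(),current_eef_rot(),current_time())
look("h1",[0.528,-0.188,0.22],["holder_center"]); look("h2",[0.50,-0.13,0.18],["holder_center"])
look("s1",[0.52,0.10,0.23],["lip","home","saddle_block"]); look("s2",[0.54,0.17,0.23],["lip","home","saddle_block"])
for a,b,ts in [("h1","h2",["holder_center"]),("s1","s2",["lip","home","saddle_block"])]:
    for t in ts:
        rs=[ray(out[k]["cam"],out[k][t]) for k in (a,b) if t in out[k]]
        if len(rs)==2: print(t,tri(rs))
pickle.dump(out,open("out.pkl","wb"))
I=[cv2.imread(f"pics/{k}.png") for k in ("h1","h2","s1","s2")]
cv2.imwrite("pics/v2.png",cv2.resize(np.vstack([np.hstack(I[:2]),np.hstack(I[2:])]),(800,600),interpolation=cv2.INTER_AREA))
E
python3 b.py
```

```text
[ 0.5277 -0.1887  0.2201] [ 0.      0.0006  1.     -0.    ] 3.0167
h2 holder_center [241.6 255.4] 0.91
[ 0.5008 -0.1307  0.1807] [ 0.0008  0.0004  1.     -0.0002] 3.5667
s1 lip [364.  266.1] 0.95
s1 home [368.3 279.3] 0.75
s1 saddle_block [355.1 238.9] 0.57
[0.5201 0.099  0.2299] [-0.0001  0.0008  1.     -0.0001] 4.8
s2 lip [264.8 242.7] 0.85
s2 home [269.5 249. ] 0.8
s2 saddle_block [278.3 218.1] 0.76
[0.54   0.1693 0.2304] [0.0002 0.0005 1.     0.0001] 5.4917
lip [0.5561 0.1311 0.0855]
home [0.5611 0.1344 0.0923]
saddle_block [ 0.5626  0.1319 -0.0033]
```

View pics/v2.png

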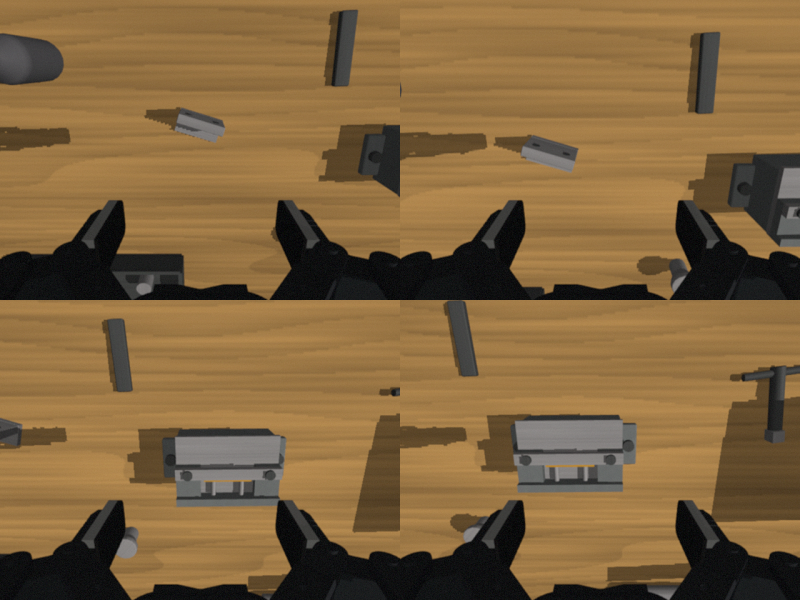

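The wrist views show the holder at about (400,250) in h1 and (240,245) in h2. The saddle sits in the middle of s1 and s2, and both are slightly yawed. I'll zoom in to pick edges.

```bash
python3 - <<'E'
import cv2,numpy as np
def crop(k,x,y,w,h,s):
    im=cv2.imread(f"pics/{k}.png")[y:y+h,x:x+w]; im=cv2.resize(im,None,fx=s,fy=s,interpolation=cv2.INTER_CUBIC)
    for i in range(0,w,20): cv2.putText(im,str(x+i),(i*s,9),0,.3,(0,255,255),1); cv2.line(im,(i*s,10),(i*s,16),(0,255,255),1)
    for i in range(0,h,20): cv2.putText(im,str(y+i),(0,i*s+4),0,.3,(0,255,255),1)
    return im
a=np.hstack([crop("h1",260,160,125,70,3)[:, :375],crop("h2",180,205,125,70,3)])
b=np.hstack([crop("s1",250,200,215,140,2)[:, :],crop("s2",170,175,185,140,2)])
W=max(a.shape[1],b.shape[1]); p=lambda m:np.pad(m,((0,0),(0,W-m.shape[1]),(0,0)))
cv2.imwrite("pics/v3.png",np.vstack([p(a),p(b)])); print(W)
E
```

```text
800
```

View pics/v3.png

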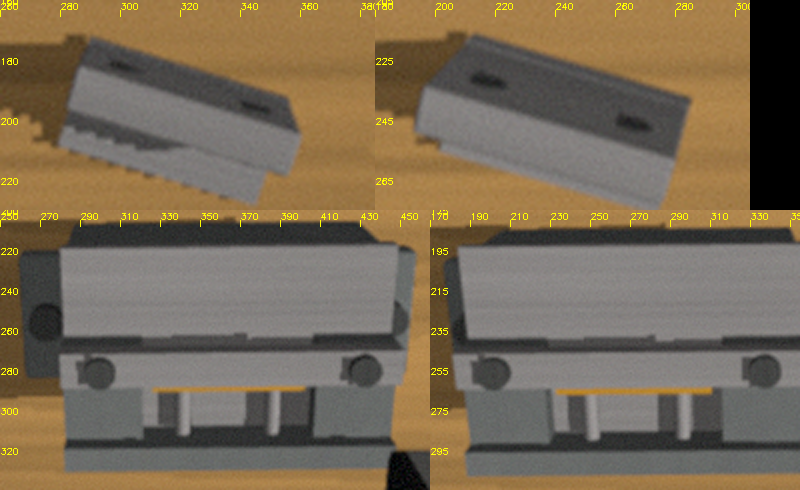

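The crops show the holder's rib top face and back face (the one with two holes) clearly, with the tongue towards +x. The ledge front edge and the lip edge are also visible. I'll triangulate the picked corners.

```bash
cat > t.py <<'E'
from h import *; import pickle
np.set_printoptions(precision=4,suppress=True)
o=pickle.load(open("out.pkl","rb")); C={k:o[k]["cam"] for k in o}
H={"bL":((286.7,182.3),(196.7,234)),"bR":((360,204),(280,257.7)),"fL":((282.7,196),(193.3,248.3)),"fR":((356.7,218.3),(275.7,274.3))}
for k,(a,b) in H.items(): print(k,tri([ray(C["h1"],a),ray(C["h2"],b)]),onz(C["h1"],a,.048),onz(C["h2"],b,.048))
for n,a,b,z in [("ledgeL",(280,218.5),(184,193),.06),("lipL",(280,271.5),(181.5,246),.079)]:
    print(n,tri([ray(C["s1"],a),ray(C["s2"],b)]),onz(C["s1"],a,z),onz(C["s2"],b,z))
print("ledgeR",onz(C["s1"],(447.5,217),.06),"lipR",onz(C["s1"],(452.5,269),.079), "lipR2",onz(C["s2"],(355,244.5),.079),onz(C["s2"],(355,192.5),.06))
print("home net",onz(C["s1"],o["s1"]["home"],.084),onz(C["s2"],o["s2"]["home"],.084),"lip net",onz(C["s1"],o["s1"]["lip"],.071),onz(C["s2"],o["s2"]["lip"],.071))
E
python3 t.py
```

```text
bL [ 0.5054 -0.2138  0.0501] [ 0.5059 -0.2139  0.048 ] [ 0.5061 -0.2145  0.048 ]
bR [ 0.5229 -0.1579  0.0485] [ 0.5228 -0.158   0.048 ] [ 0.5234 -0.1578  0.048 ]
fL [ 0.5159 -0.2172  0.0498] [ 0.5164 -0.2173  0.048 ] [ 0.5164 -0.2178  0.048 ]
fR [ 0.5327 -0.1606  0.0549] [ 0.5341 -0.1603  0.048 ] [ 0.5359 -0.1612  0.048 ]
ledgeL [0.5256 0.0682 0.061 ] [0.5258 0.0681 0.06  ] [0.5259 0.0678 0.06  ]
lipL [0.5611 0.069  0.0812] [0.5621 0.0687 0.079 ] [0.5617 0.0683 0.079 ]
ledgeR [0.5248 0.1972 0.06  ] lipR [0.5603 0.1988 0.079 ] lipR2 [0.5605 0.1966 0.079 ] [0.5254 0.1971 0.06  ]
home net [0.5664 0.135  0.084 ] [0.5623 0.1339 0.084 ] lip net [0.561  0.1329 0.071 ] [0.5618 0.1289 0.071 ]
```

```bash
cat >> h.py <<'E'
BY=0.009; LIP=np.array([0.561,0.1327])
def tq(psi): return quat(R.from_euler("z",psi).as_matrix()@np.diag([-1.,1,-1]))
def blk(x,y=0): c,s=np.cos(BY),np.sin(BY); return LIP+np.array([c*x-s*y,s*x+c*y])
np.set_printoptions(precision=4,suppress=True)
E
python3 - <<'E'
from h import *
q=tq(-0.305); x,y=0.5201,-0.1876
movep([x,y,0.15],q); print(current_wrist_force())
move_l([x,y,0.008],q,feed=0.12,max_force=10); print(current_ee_pos(),current_time())
command_gripper(0.0,50); print(current_opening(),current_ee_pos(),current_wrist_force(),current_time())
move_l([x,y,0.05],q,feed=0.06); print(current_opening(),current_wrist_force(),current_time())
cv2.imwrite("pics/g1.png",grab_frame("wrist")[:]); s=grab_frame("side"); 
w=cv2.imread("pics/g1.png")
cv2.imwrite("pics/v4.png",np.hstack([cv2.resize(w,(480,360)),cv2.resize(s[270:400,260:375],(318,360))]))
E
```

```text
[ 0.1609 -0.686   0.3734]
[ 0.5207 -0.1877  0.0088] 8.2
0.6947638879502073 [ 0.5207 -0.1878  0.0089] [-1.1278  0.3051  5.3167] 8.5583
0.6922574213979146 [ 0.1573  0.198  -4.5503] 9.4083
```

View pics/v4.png

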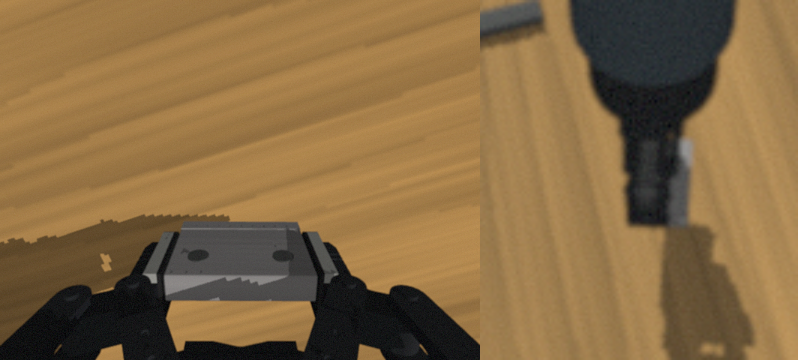

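The holder is held squarely, with an opening of 59 mm and level. Now I'll carry it over, set it on the ledge under force guard, and let go.

```bash
python3 - <<'E'
from h import *
q=tq(-0.305); move_l([0.5201,-0.1876,0.13],q,feed=0.15)
q=tq(BY); p=blk(-27)if 0 else blk(-0.027)
movep([*p,0.14],q)
move_l([*p,0.078],q,feed=0.08); f0=np.array(current_wrist_force()); print(current_ee_pos(),f0,current_opening())
hit=move_l([*p,0.065],q,feed=0.012,max_force=4); print(hit,current_ee_pos(),current_wrist_force()-f0,current_time())
command_gripper(0.85); print(current_opening(),current_ee_pos(),current_wrist_force()-f0)
move_l([*p,0.16],q,feed=0.1)
move_l([*(p-[0.06,0]),0.20],q,feed=0.15)
c=cam("wrist"); im=grab_frame("wrist"); print(c[1].tolist(),current_time())
r=spot_point("wrist","holder_center"); 
if r: print(r[0]["p"],onz(c,r[0]["uv"],.084))
for n,P in dict(bL=blk(-.033,-.03),bR=blk(-.033,.03)).items(): print(n,proj(c,[*P,.108]))
s=grab_frame("side")
cv2.imwrite("pics/p1.png",im)
cv2.imwrite("pics/v5.png",np.hstack([cv2.resize(im[150:430,180:480],(450,420)),cv2.resize(s[150:270,260:360],(350,420))]))
import pickle; pickle.dump(c,open("p1.pkl","wb"))
E
```

```text
[0.5345 0.1326 0.0786] [ 0.1622 -0.1177 -3.7019] 0.6938528513876194
True [0.5341 0.1325 0.0688] [-0.1358 -0.2465  8.8162] 13.0917
0.8490085101595982 [0.5322 0.1319 0.067 ] [-0.4908 -0.0852  3.5409]
[0.3952552663123286, 0.13242370267951498, 0.3435323838869637] 15.1333
0.76 [0.5447 0.134  0.084 ]
bL [271.3352 324.6164]
bR [366.4866 324.5818]
```

View pics/v5.png

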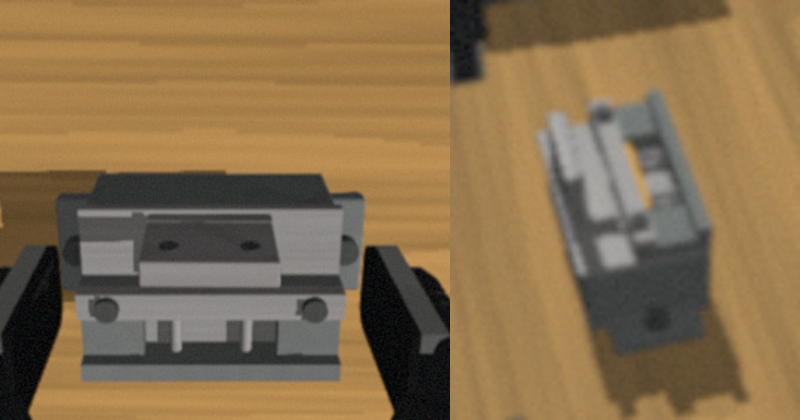

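The holder rests upright on the ledge by itself. Its back top edge runs from about (140,262) to (280,262) in the crop, against a predicted (137..280,262). Next I'll push with closed, vertical fingers behind the rib, low down.

```bash
python3 - <<'E'
from h import *
q=tq(BY); command_gripper(0.0)
z=0.0665; p=blk(-0.066)
movep([*p,0.12],q); move_l([*p,z],q,feed=0.08,max_force=8)
f0=np.array(current_wrist_force()); print(current_ee_pos(),f0,current_time())
def st(l): 
    e=np.array(current_ee_pos()); print(l,e,(e[:2]-LIP)@[np.cos(BY),np.sin(BY)],np.array(current_wrist_force())-f0,current_time())
h=move_l([*blk(-0.036),z],q,feed=0.015,max_force=2); st(("contact",h))
h=move_l([*blk(-0.031),z],q,feed=0.012,max_force=12); st(("slide",h))
s=grab_frame("side"); w=grab_frame("wrist")
cv2.imwrite("pics/v6.png",np.hstack([cv2.resize(w[150:430,180:480],(450,420)),cv2.resize(s[150:270,260:360],(350,420))]))
E
```

```text
[0.4955 0.1323 0.0672] [ 0.3652 -0.0409  0.3244] 17.1583
('contact', False) [0.525  0.1324 0.0665] -0.03601912154254604 [-0.8569  0.1042  0.8389] 19.3083
('slide', False) [0.5291 0.1323 0.0668] -0.03191921999501358 [-6.5773  0.7498  5.8701] 19.875
```

View pics/v6.png

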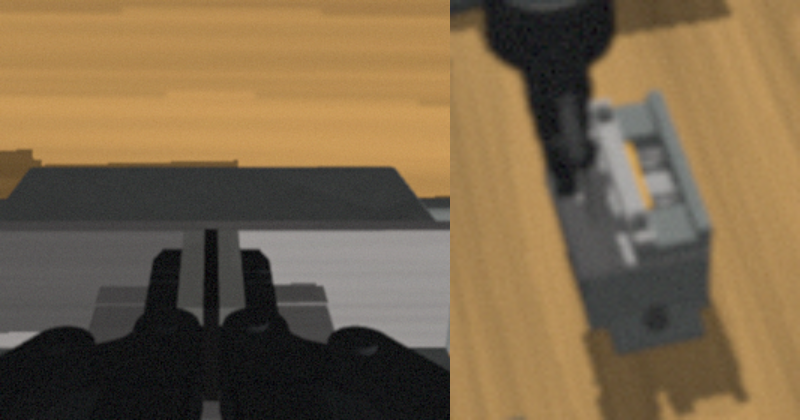

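Fingers are behind the rib and the tongue is under the lip, with −6.6 N in x and +5.9 N in z. I'll check for tilt before going on.

```bash
python3 - <<'E'
from h import *
print(current_ee_pos(),current_wrist_force(),current_wrist_torque())
w=grab_frame("wrist"); s=grab_frame("side"); t=grab_frame("top")
c=cam("top"); print([proj(c,[*blk(x,y),z]) for x,y,z in [(-.021,-.03,.108),(-.021,.03,.108)]])
c=cam("wrist"); print([proj(c,[*blk(x,y),z]) for x,y,z in [(-.021,-.03,.108),(-.021,.03,.108),(-.021,-.03,.06),(-.021,.03,.06),(-.009,-.03,.108)]])
cv2.imwrite("pics/v7.png",np.hstack([cv2.resize(w[300:420,200:440],(800,400),interpolation=2)[:, :480],cv2.resize(s[165:245,260:324],(320,400),interpolation=2)]))
E
```

```text
[0.5291 0.1323 0.0668] [-5.3354  0.3277  6.7781] [ 0.2069  2.0498 -0.0316]
[array([277.6159, 242.5747]), array([248.4925, 243.5666])]
[array([218.7723, 419.082 ]), array([419.7511, 419.0257]), array([245.9648, 335.0395]), array([393.3648, 334.9541]), array([221.7463, 451.0555])]
```

View pics/v7.png

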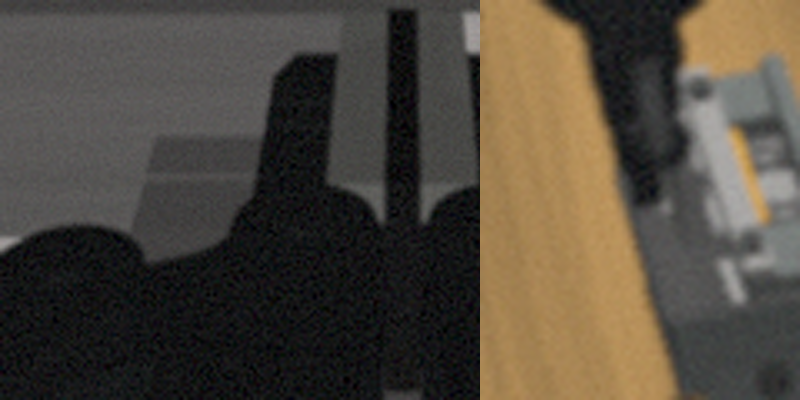

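```bash
python3 - <<'E'
from h import *
c=cam("wrist")
for th in (0,4,8,12):
  for x,z in ((-.021,.06),(-.0185,.06),(-.021,.063)):
    a=np.radians(th); f=lambda s,y=-.03:proj(c,[*blk(x+s*np.sin(a),y),z+s*np.cos(a)])
    A,B,M=f(0),f(.024),f(.008); print(th,x,z,A,M,"right",f(0,.03),"slope",(B-A)[0]/(B-A)[1])
w=grab_frame("wrist"); cv2.imwrite("pics/w8.png",w)
g=cv2.GaussianBlur(cv2.cvtColor(w,cv2.COLOR_BGR2GRAY),(3,3),0).astype(float)
for v in range(336,378,4):
    d=np.diff(g[v-1:v+2].mean(0)); l=228+np.argmin(d[228:258]); r=385+np.argmax(d[385:415]); print(v,l,round(d[l],1),r,round(d[r],1))
print(g[330:360,250:262].mean(1).round())
E
```

```text
0 -0.021 0.06 [245.9648 335.0395] [242.4861 345.791 ] right [393.3648 334.9541] slope -0.323557241988013
0 -0.0185 0.06 [246.3081 340.4263] [242.8616 351.3763] right [393.0434 340.3441] slope -0.31474281844967067
0 -0.021 0.063 [244.6971 338.9575] [241.0967 350.0851] right [394.5947 338.8727] slope -0.32355724198801394
4 -0.021 0.06 [245.9648 335.0395] [242.5791 347.0149] right [393.3648 334.9541] slope -0.2827268684555697
4 -0.0185 0.06 [246.3081 340.4263] [242.9537 352.5879] right [393.0434 340.3441] slope -0.27581418477570335
4 -0.021 0.063 [244.6971 338.9575] [241.193  351.3255] right [394.5947 338.8727] slope -0.2833226654973713
8 -0.021 0.06 [245.9648 335.0395] [242.6891 348.1746] right [393.3648 334.9541] slope -0.24939136621293298
8 -0.0185 0.06 [246.3081 340.4263] [243.0627 353.7345] right [393.0434 340.3441] slope -0.2438651260662098
8 -0.021 0.063 [244.6971 338.9575] [241.3069 352.4997] right [394.5947 338.8727] slope -0.2503480447130384
12 -0.021 0.06 [245.9648 335.0395] [242.8153 349.2643] right [393.3648 334.9541] slope -0.2214111546704769
12 -0.0185 0.06 [246.3081 340.4263] [243.1877 354.8102] right [393.0434 340.3441] slope -0.2169324584002509
12 -0.021 0.063 [244.6971 338.9575] [241.4376 353.6016] right [394.5947 338.8727] slope -0.22258315800726947
336 234 -1.0 385 1.3
340 246 -3.0 395 14.7
344 245 -8.7 396 27.0
348 244 -9.0 397 28.3
352 243 -5.0 397 16.3
356 242 -7.7 398 26.0
360 241 -8.3 399 25.7
364 239 -7.3 400 24.0
368 239 -6.0 401 23.7
372 228 -3.7 408 2.0
376 256 -5.0 389 3.7
[91. 91. 90. 90. 90. 89. 89. 90. 91. 89. 82. 74. 67. 66. 66. 67. 67. 67.
 67. 66. 66. 70. 75. 75. 71. 67. 65. 64. 64. 64.]
```

The edge slopes and the upward force say the rib is being touched high up, probably by a knuckle, and is tipping forward a few degrees. I'll back off, let it settle, and push again with the tool pitched 15° so that only the fingertips touch, low down.

```bash
cat >> h.py <<'E'
def tqt(a): return quat(R.from_euler("z",BY).as_matrix()@R.from_euler("y",-np.radians(a)).as_matrix()@np.diag([-1.,1,-1]))
def bx(): e=np.array(current_ee_pos()); return (e[:2]-LIP)@[np.cos(BY),np.sin(BY)]
E
python3 - <<'E'
from h import *
z=0.067; p=blk(-0.075)
move_l([*p,z],tq(BY),feed=0.04); print(current_wrist_force())
move_l([*p,z],tqt(15),feed=0.04); print(current_ee_pos(),current_eef_rot(),current_time())
c=cam("wrist"); w=grab_frame("wrist"); s=grab_frame("side"); cv2.imwrite("pics/w9.png",w)
for x in (-.021,-.018): print([proj(c,[*blk(x,-.03),zz]).round(1).tolist() for zz in (.06,.108)])
cv2.imwrite("pics/v8.png",np.hstack([cv2.resize(w[200:480,120:520],(600,420)),cv2.resize(s[150:270,290:347],(200,420))]))
E
```

```text
[ 0.1074 -0.2603  0.7261]
[0.4862 0.1322 0.0674] [ 0.1302 -0.005   0.9915  0.0006] 21.9583
[[254.9, 392.5], [238.0, 502.1]]
[[255.5, 396.6], [238.8, 506.1]]
```

View pics/v8.png

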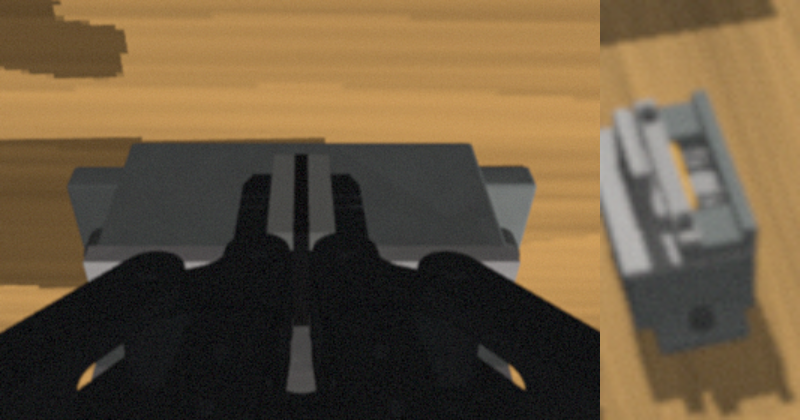

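The holder dropped back upright near the lip (side view, about (630,145)). Now I'll push with the pitched fingertips in small guarded steps.

```bash
python3 - <<'E'
from h import *
z=0.067; q=tqt(15)
move_l([*blk(-0.042),z],q,feed=0.03,max_force=3); f0=np.array(current_wrist_force()); print(bx(),f0,current_time())
h=move_l([*blk(-0.034),z],q,feed=0.015,max_force=3); print(h,bx(),current_wrist_force()-f0)
for i in range(5):
    x=-0.032+0.002*i; h=move_l([*blk(x),z],q,feed=0.01,max_force=8); F=np.array(current_wrist_force())-f0
    print(h,bx(),current_ee_pos()[2],F,current_time())
    if h or F[0]<-9: break
w=grab_frame("wrist"); s=grab_frame("side"); cv2.imwrite("pics/w10.png",w)
E
```

```text
-0.0421612526268081 [ 0.1922  0.1101 -0.0642] 23.3083
False -0.03402345085923981 [-0.8318 -0.5986 -0.1936]
False -0.03196222373954764 0.06701382794550304 [ 0.4921 -0.1913  1.8319] 24.3417
False -0.03056360881888222 0.06675457970875351 [-4.9286  1.7548  2.4121] 24.6917
False -0.02889340437958358 0.06670536949669026 [-8.3053  1.3201  4.9557] 25.0417
False -0.027093971332860987 0.06667168257610748 [-7.9637  1.1823  4.5641] 25.3917
False -0.025266796002057938 0.06666243630576377 [-10.2507  -0.1607   6.3688] 25.7417
```

```bash
python3 - <<'E'
from h import *
z=0.067; q=tqt(15); f0=np.array([.19,.11,-.06])
for i in range(8):
    x=-0.0225+0.001*i; h=move_l([*blk(x),z],q,feed=0.006,max_force=8); F=np.array(current_wrist_force())-f0
    print(h,x,bx(),current_ee_pos()[2],F,current_time())
    if F[0]<-20: break
c=cam("wrist"); w=grab_frame("wrist"); s=grab_frame("side"); t=grab_frame("top"); cv2.imwrite("pics/w11.png",w); cv2.imwrite("pics/t11.png",t)
ct=cam("top"); cs=cam("side")
for n,cc in (("top",ct),("side",cs)): print(n,[proj(cc,[*blk(x,y),zz]).round(1).tolist() for x,y,zz in [(-.012,-.03,.108),(0,-.03,.108),(-.012,.03,.108),(0,.03,.108),(-.012,-.03,.06)]])
r=spot_point("side","holder_center"); print(r[0] if r else None, proj(cs,[*blk(.004),.084]))
cv2.imwrite("pics/v9.png",np.hstack([cv2.resize(t[215:265,225:305],(480,300),interpolation=2),cv2.resize(s[175:250,270:350],(320,300),interpolation=2)]))
E
```

```text
False -0.0225 -0.023951195720829727 0.06665814392843035 [-11.5482   1.7403   7.8545] 26.2417
False -0.0215 -0.02305285741686101 0.0666402582699493 [-11.8388   1.7792   6.9127] 26.5583
False -0.020499999999999997 -0.022324212741595576 0.06662406106649074 [-13.8219   2.1259   8.9454] 26.875
True -0.0195 -0.023625618134320247 0.06568555457629158 [-8.6068  0.8803  5.0752] 27.0833
True -0.0185 -0.02370082337896175 0.06463360424626531 [-8.0896  1.5513  3.6512] 27.7417
True -0.017499999999999998 -0.02373341526809176 0.0635803348039385 [-6.9519  1.552   4.905 ] 28.5917
True -0.0165 -0.023696804195081446 0.06268335108778561 [-7.9684  1.3534  5.957 ] 29.6
True -0.0155 -0.023888614634651334 0.061922289375546266 [-7.8917  1.2478  5.6969] 30.65
top [[277.5, 238.3], [277.4, 232.5], [248.5, 239.3], [248.4, 233.5], [279.6, 242.0]]
side [[303.3, 198.3], [308.7, 197.3], [297.3, 179.8], [302.6, 178.8], [304.1, 213.6]]
{'uv': [303.6, 196.8], 'p': 0.79} [307.7082 195.4056]
```

View pics/v9.png

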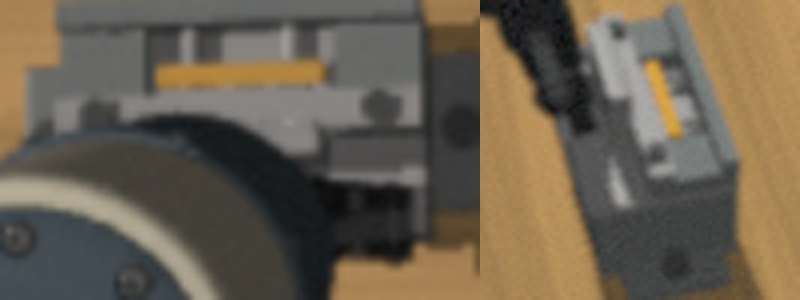

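Home contact came at TCP x≈−22.3 mm (predicted −22.6). The guard stop then resets its target to the current position, which dropped the push and let z sag. I'll back off, restore the height, and press home with a small overshoot target, reserving the guard for safety.

```bash
python3 - <<'E'
from h import *
z=0.067; q=tqt(15)
move_l([*blk(-0.040),0.064],q,feed=0.03); move_l([*blk(-0.040),z],q,feed=0.03); wait(0.2)
f0=np.array(current_wrist_force()); print(bx(),current_ee_pos()[2],f0,current_time())
for x,v in [(-.031,.02),(-.025,.01),(-.022,.008),(-.0205,.006),(-.0197,.004),(-.019,.004),(-.0183,.004),(-.0176,.004),(-.017,.004)]:
    h=move_l([*blk(x),z],q,feed=v,max_force=20); F=np.array(current_wrist_force())-f0
    print(h,x,bx(),current_ee_pos()[2],F,current_time())
    if h or F[0]<-22: break
wait(0.3); print(bx(),np.array(current_wrist_force())-f0)
c=cam("wrist"); w=grab_frame("wrist"); s=grab_frame("side"); t=grab_frame("top"); cv2.imwrite("pics/w12.png",w);cv2.imwrite("pics/s12.png",s)
print([proj(c,[*blk(x,y),zz]).round(1).tolist() for x,y,zz in [(-.012,-.03,.06),(-.012,-.03,.108),(-.012,.03,.06),(-.012,.03,.108)]])
cv2.imwrite("pics/v10.png",np.vstack([np.hstack([cv2.resize(t[215:265,225:305],(480,300),interpolation=2),cv2.resize(s[175:250,270:350],(320,300),interpolation=2)]),cv2.resize(w[300:480,120:520],(667,300))[:,:].copy() if 0 else cv2.resize(w[315:465,120:520],(800,300),interpolation=2)]))
E
```

```text
-0.03999696576065559 0.0669414443308338 [ 0.7762  0.1815 -0.188 ] 32.0167
False -0.031 -0.03089142907336307 0.06697079874041666 [-0.2132 -0.465  -0.1423] 32.6167
False -0.025 -0.02649635927735403 0.0666653652805643 [-9.9703  0.9189  6.5659] 33.3667
False -0.022 -0.023850598831843046 0.06651316608154709 [-11.4708   1.7564   7.8815] 33.8917
False -0.0205 -0.022510388123058396 0.06649907267383033 [-13.1149   1.4916   8.829 ] 34.2917
False -0.0197 -0.02228548183880773 0.0664206545908414 [-16.9309   3.0451  10.6103] 34.6417
False -0.019 -0.022177089719951252 0.06639642388318562 [-20.1458   3.8071  13.1338] 34.9667
False -0.0183 -0.022135621705323877 0.06596806898221327 [-22.4568   3.7787  14.355 ] 35.2917
-0.022143513764983153 [-21.2103   4.2643  14.0306]
[[248.4, 327.2], [225.9, 437.1], [395.7, 327.1], [418.5, 437.3]]
```

View pics/v10.png

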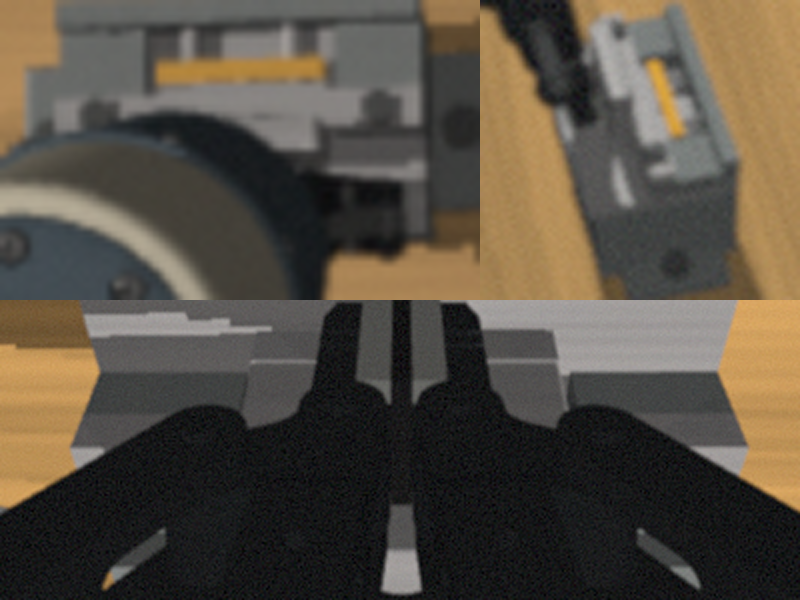

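The force rises steeply beyond TCP x=−22.3 mm while the position stalls, so the rib is on the lip, pressed with about 21 N. The wrist crop shows the heel edges at about (245,330) and (397,330). I'll check for tilt numerically, using the block's own corners as a reference.

```bash
cat > fit.py <<'E'
from h import *
import sys
from scipy.optimize import least_squares
c=cam("wrist"); w=grab_frame("wrist"); cv2.imwrite("pics/%s.png"%sys.argv[1],w)
for n,P,o in [("gap",(0,-.065,.06),(170,351.5)),("liplo",(0,-.065,.071),(164,371)),("liptop",(0,-.065,.079),(157,388.5)),("liptopR",(0,.065,.079),(493.5,388.5)),("gapR",(0,.065,.06),(480,351.5))]:
    print(n,proj(c,[*blk(*P[:2]),P[2]]).round(1),o)
g=cv2.GaussianBlur(cv2.cvtColor(w,cv2.COLOR_BGR2GRAY),(3,3),0).astype(float)
L=[];Rr=[]
for v in range(332,374,2):
    d=np.diff(g[v-1:v+2].mean(0)); l=232+np.argmax(abs(d[232:256])); r=386+np.argmax(abs(d[386:412]))
    print(v,l,round(d[l],1),r,round(d[r],1))
print(g[318:360,252:264].mean(1).round().astype(int)); print(g[318:360,378:392].mean(1).round().astype(int))
E
python3 fit.py w13
```

```text
gap [168.5 347.8] (170, 351.5)
liplo [160.1 368.5] (164, 371)
liptop [153.4 385. ] (157, 388.5)
liptopR [491.1 385.1] (493.5, 388.5)
gapR [475.8 347.8] (480, 351.5)
332 247 -8.0 396 27.3
334 246 -3.3 396 26.3
336 246 -3.3 397 26.3
338 245 -3.0 397 28.0
340 245 -3.3 397 28.0
342 244 -2.3 398 27.0
344 244 4.3 398 19.7
346 244 8.7 398 18.7
348 243 -2.0 398 24.7
350 244 -4.0 398 24.3
352 242 3.7 404 -19.3
354 243 7.0 404 -12.7
356 243 9.0 403 -15.0
358 243 9.7 403 -16.7
360 243 8.0 402 -18.3
362 242 8.7 402 -20.3
364 242 9.0 403 -20.0
366 241 8.3 403 -19.7
368 241 9.0 403 -21.3
370 240 11.7 403 -15.7
372 240 16.7 400 -14.7
[ 93  93  93  93  93  93  92  90  90  94 101 105  97  86  81  81  82  82
  82  83  83  83  83  83  82  86  98 109 105  91  82  80  79  79  79  79
  80  80  80  79  79  79]
[159 158 158 158 158 159 158 157 155 152 143 120  93  78  76  77  77  77
  77  77  77  77  77  77  79  87 104 114 107  92  84  81  80  80  79  80
  81  81  81  81  81  81]
```

```bash
python3 - <<'E'
from h import *
c=cam("wrist")
for th in (0,3,6,9):
  a=np.radians(th)
  for z in (.06,.062):
    f=lambda s,y=-.03:proj(c,[*blk(-.012+s*np.sin(a),y),z+s*np.cos(a)])
    A,B,C,D=f(0),f(.008),f(.018),f(0,.03); print(th,z,A.round(1),"width",(D-A)[0].round(1),"seam",(B-A)[1].round(1),"slope",((C-A)[0]/(C-A)[1]).round(3))
E
python3 - <<'E'
import cv2,numpy as np
w=cv2.imread("pics/w13.png"); s=cv2.imread("pics/s12.png")
cv2.imwrite("pics/v11.png",np.hstack([cv2.resize(w[320:400,225:315],(450,400),interpolation=2),cv2.resize(s[180:240,280:330],(333,400),interpolation=2)]))
E
```

```text
0 0.06 [248.4 327.1] width 147.2 seam 14.6 slope -0.205
0 0.062 [247.7 330.7] width 148.7 seam 14.9 slope -0.205
3 0.06 [248.4 327.1] width 147.2 seam 15.3 slope -0.188
3 0.062 [247.7 330.7] width 148.7 seam 15.6 slope -0.188
6 0.06 [248.4 327.1] width 147.2 seam 16.0 slope -0.172
6 0.062 [247.7 330.7] width 148.7 seam 16.3 slope -0.172
9 0.06 [248.4 327.1] width 147.2 seam 16.7 slope -0.158
9 0.062 [247.7 330.7] width 148.7 seam 17.0 slope -0.158
```

View pics/v11.png

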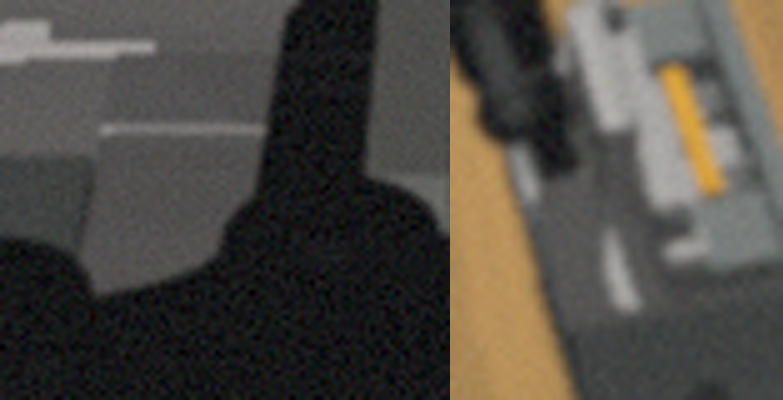

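```bash
python3 - <<'E'
from h import *; import pickle
c=pickle.load(open("p1.pkl","rb")); g=cv2.cvtColor(cv2.imread("pics/p1.png"),cv2.COLOR_BGR2GRAY).astype(float)
print([proj(c,[*blk(-.033,-.03),z]).round(1).tolist() for z in (.06,.068,.108)],[proj(c,[*blk(x,-.065),z]).round(1).tolist() for x,z in ((-.036,.06),(0,.079))])
print(list(zip(range(285,330),g[285:330,300:335].mean(1).round().astype(int))))
c=cam("wrist"); g=cv2.cvtColor(cv2.imread("pics/w13.png"),cv2.COLOR_BGR2GRAY); 
print(current_eef_rot(),current_wrist_force(),current_wrist_torque(),bx(),current_time())
# subpixel line fits of rib side edges, above seam
gb=cv2.GaussianBlur(g,(3,3),0).astype(float)
for lo,hi,r0,r1 in ((236,252,331,343),(236,250,352,372),(392,402,331,350)):
    P=[]
    for v in range(r0,r1):
        d=abs(np.diff(gb[v,lo:hi])); d=np.where(d>d.max()*.4,d,0); P.append((v,lo+.5+(d*np.arange(len(d))).sum()/d.sum()))
    print(lo,np.polyfit(*np.array(P).T,1).round(3))
E
```

```text
[[278.6, 292.1], [277.5, 296.8], [271.3, 324.6]] [[231.0, 288.4], [229.0, 345.2]]
[(285, np.int64(52)), (286, np.int64(57)), (287, np.int64(61)), (288, np.int64(68)), (289, np.int64(98)), (290, np.int64(131)), (291, np.int64(141)), (292, np.int64(113)), (293, np.int64(74)), (294, np.int64(61)), (295, np.int64(61)), (296, np.int64(67)), (297, np.int64(78)), (298, np.int64(73)), (299, np.int64(63)), (300, np.int64(59)), (301, np.int64(59)), (302, np.int64(59)), (303, np.int64(60)), (304, np.int64(62)), (305, np.int64(62)), (306, np.int64(60)), (307, np.int64(62)), (308, np.int64(63)), (309, np.int64(63)), (310, np.int64(64)), (311, np.int64(63)), (312, np.int64(65)), (313, np.int64(64)), (314, np.int64(65)), (315, np.int64(65)), (316, np.int64(64)), (317, np.int64(64)), (318, np.int64(64)), (319, np.int64(63)), (320, np.int64(64)), (321, np.int64(63)), (322, np.int64(62)), (323, np.int64(65)), (324, np.int64(83)), (325, np.int64(114)), (326, np.int64(135)), (327, np.int64(140)), (328, np.int64(139)), (329, np.int64(139))]
[ 0.1275 -0.0038  0.9918 -0.0003] [-20.9254   4.6829  13.9999] [1.3578 6.726  0.407 ] -0.02213769529909342 35.7917
236 [ -0.234 324.837]
236 [ -0.214 319.646]
392 [  0.131 352.948]
```

Measured against the free-standing reference, the heel row, seam and edge slopes put the holder upright within about 2° and square to the lip. The push is steady at about 21 N, so I'm handing in.

```bash
python3 - <<'E'
from h import *
print(bx(),current_wrist_force(),current_time()); close_job()
E
```

```text
-0.02213769529909342 [-20.9254   4.6829  13.9999] 35.7917
the job is handed in; nothing more can be done
```

The holder is pressed home against the lip and I handed the job in at 35.8 s, still holding it there with the closed fingers. No verdict was reported, so the result rests on my own checks below.

**What I did**
- I gripped the rib across its 60 mm, carried the holder over and set it on the ledge under force guard. I then let go, and a picture showed it standing there upright by itself.
- The first push, with the tool vertical, touched the rib high up and seemed to tip it forward. I backed off and it settled upright again.
- I pushed again with the tool pitched 15° so the fingertips would touch low down. I reached the lip once, but the guard stop relaxed the push, so I backed off and pressed home again slowly.

**Last checks**
- **Spring and stop:** the push met the spring and then a hard stop at −22.1 mm tool position; I expected −22.6 mm.
- **Push force:** it held steady at about 21 N, against about 10 N of spring force at home.
- **Attitude:** the rib's edges and heel in the wrist picture agree with it standing upright, within about 2°, and square to the lip.

**What disagreed or stayed open**
- The wrist-camera picture was 3–4 px off the calibration under load, so I corrected the tilt check against the block's own corners. Left and right edge slopes still differed a little.
- The final push also carries about 14 N vertically and 5 N sideways on the tool. I put the vertical part down to the arm flexing; the sideways part I did not look into.
- I did not aim any last check at the chuck key, oil bottle, bar or collet. The arm had no planned contact with them and showed no unexpected force on the way.

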